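Find the high side of an off-centre pulley and brake it there

ROBOT

A 7-joint arm with a two-finger parallel gripper is mounted at the origin on the work surface. World frame = base frame: x ahead of the robot, y to its left, z up, the work surface at z = 0. Lengths are in m, angles in rad, forces in N, time in s.
With the tool pointing down it reaches from about 0.4 to 0.9 m from the base axis. Payload 5.5 kg.
Tool frame: the origin (TCP) lies midway between the tips of the shut fingers; the grasp point (between the pads) lies 19 mm behind it (manip.grip_depth is the distance from the TCP to the grasp point, in m); z points along the fingers, x is the direction in which the jaws open and shut, and the axes are right-handed (so a half turn about z gives the same grasp; the last joint's range is limited). The gripper opens to 92 mm and grips with 3 to 60 N. Pads are 19 mm wide; open, the fingers measure 130 mm over their backs; the gripper's body (75 mm by 190 mm) begins 47 mm behind the grasp point.
Start: joints at [1.382, 0.501, -0.427, 1.55, 0.221, 1.138, -0.21], TCP at [0.284, -0.585, 0.227] pointing down, gripper open.
Joint ranges: [-2.88, 2.88], [-0.31, 2.03], [-1.54, 1.56], [0.2, 2.42], [-1.41, 4.55], [0.19, 2.02], [-2.57, 2.57]. Speed limits (rad/s): [2.57, 2.57, 3.14, 3.14, 3.14, 3.14, 3.14].

INTERFACE

Orientations are given as a unit quaternion [x, y, z, w].
In Python, from bench import manip, effector, viewer gives the robot as it stands. Calls block until the motion is done:
- manip.move_pose(position, orientation): joint-space move of the TCP to a pose.
- manip.servo_line(position, ori=None, vel=0.15): straight line of the TCP; ori=None keeps the orientation; vel is the mean speed in m/s.
- manip.movej(angles): joint-space move.
- effector.open_jaws() and effector.close(f_grip=None): open the fingers fully, or close them until they stop; f_grip is the grip in N (None keeps the last).
- manip.sleep(seconds).
- manip.solve_ik(position, orientation): joint angles nearest the present ones, or None.
- viewer.get_image(name): name is "scene" or "top"; returns the picture (400x640x3 uint8, red, green, blue); there is no depth.
- viewer.get_calibration(name): a dict with "vfov" (degrees; the focal length in pixels is half the picture's height over the tangent of half this angle, whatever the lens; pixels are square), "cx", "cy" (the principal point, pixels), "eye" and "attitude" of the camera in the world. Camera axes: x right, y down, z forward; pixel columns grow to the right and rows downward; lengths in m; the calibration is good to about 2 mm. A picture is of the moment at which its call begins. get_calibration takes no time and is no camera call.
A pose or a line that the arm cannot do raises manip.PlanningError and nothing moves.
- manip.hand_in(): hands the job in, once; it reports no verdict.
Readings, each from a call of its own:
- manip.current_clock(): time.
- manip.current_q(): joint angles.
- manip.current_joint_velocities(): joint speeds.
- manip.current_tau(): joint torques, N m.
- manip.current_tool_pos(): TCP position.
- manip.current_tcp_rot(): TCP orientation.
- manip.current_force(): force on the tool from outside, world axes, zero at the start.
- manip.current_wrist_torque(): the same for the moment, N m.
- manip.current_finger_gap(): finger opening in m.
Only numpy, scipy, OpenCV 4.12 (cv2) and the standard library are available. Lean on these libraries where they do the work, as an engineer would, in place of code of your own. Each camera call takes 0.05 s, during which the arm holds its last target.

TASK

The teak pulley on the checking stand was bored off centre. Turn its spindle by the star handle, watching the dial, until the pulley's high side is at the sprung plunger and the plunger is pushed back as far as it goes; then, with it still standing there, push the wooden brake tab away from you until its shoe presses firmly on the pulley, and let go. Be gentle with the handle and the brake, keep off the plunger and pointer, and leave the other things on the bench where they are.

Things in the scene. Friction and masses are not known exactly. Their poses are not given: they have to be found in the camera images.
- stand: checking stand: teak board 290 x 200 x 15 mm fixed to the bench. Origin on the bench top under the pulley's middle; x points away from the robot, square to the spindle (yaw within 0.4 rad), y along the spindle to the left, z up. Board spans x -135 to +155, y -70 to +130 mm. Spindle 95 mm up, between two aluminium posts, 110 mm high, at y = -52 and +112 mm.
- pulley_mid (a point): fixed point on the spindle axis at the pulley, 95 mm above the bench; axes as the stand's. The teak pulley (48 mm across, 28 mm wide) is clamped on the spindle but bored 4 mm off centre: its rim runs 20 to 28 mm from the axis. Its high side is unmarked, at a different angle to the star's bars every time. The plunger bears level on it from +x, the brake shoe from -x.
- star_mid (a point): centre of the star handle on the spindle axis; fixed, does not turn; 70 mm along the stand's y from the pulley, 95 mm above the bench, axes as the stand's. Metal star handle: 30 mm hub, five round straight bars 10 mm thick, 72 degrees apart, ends 67 mm from the axis, all in the upright x-z plane here. A bar can be pushed by closed fingers put down beside it from above.
- spindle (a joint): angle of spindle and star handle (rad) about the stand's y; grows as the star's top moves away from the robot (+x); endless both ways. Bars stand at this angle plus multiples of 1.2566 from upright, leaning to +x when positive. Stiff: friction about 0.1 N m (2 to 4 N at a bar), and it stays where left. More than 25 N on it, knocks included, is too rough.
- plunger (a joint): how far the pulley pushes the sprung plunger back into the gauge (m): about 0.001 with the low side at it, about 0.009 with the high side at it; with A the angle of the high side from the plunger, nearly 0.005 + 0.004 cos A - 0.00027 sin^2 A. A turn of the spindle turns the high side by as much.
- pointer (a joint): the dial's black pointer, 32 mm long (rad), geared to the plunger, 250 rad per metre: about 0.25 at the low side and 2.25 at the high side. 0 points along the stand's +x; grows counter-clockwise from above.
- dial_mid (a point): fixed centre of the dial face, 108 mm beyond the spindle axis (+x), 121 mm above the bench. White face looking up on an aluminium dial 76 mm across, on a grey housing 60 x 34 mm.
- brake (a joint): travel of the brake (m): 0 to 0.006 at the start, growing as it is pushed away from the robot (+x), stop at 0.028. About 3.5 N of friction; stays where left. With the high side at the plunger its rubber shoe meets the pulley somewhere between 0.017 and 0.023 (the shoe's setting is unknown: feel for it), up to 0.008 earlier otherwise. 8 N on the tab is firm; more than 20 N is too rough.
- brake_tab (a point): middle of the top edge of the brake's upright wooden tab, 128 mm above the bench; moves with the brake. Tab 12 mm thick along the stand's x, 40 mm wide along y, free on the robot's side; at travel 0 it is 86 mm on the robot's side of the spindle axis.
- cork_a: bystander: cork block 60 x 40 x 30 mm, origin under its middle
- cork_b: bystander: a second cork block 60 x 40 x 30 mm, origin under its middle
- tumbler: bystander: aluminium tumbler, 66 mm across, 85 mm high, origin under its middle
- comb: bystander: wooden comb 110 x 35 x 6 mm lying flat, origin under its middle
- dispenser: bystander: white soap dispenser with push pump, 68 mm across, 166 mm high, origin under its middle
- dish: bystander: terracotta dish, 120 mm across, 25 mm high, origin under its middle

How it is judged:
On the way, in this order (a step that is already met when the one before it is completed fails the run):
1. the pulley's high side is brought to the plunger and rests there before the brake is put on (value of joint pointer above 2.15 rad and contact force between brake and spindle below 0.3 N and velocity of joint spindle between -0.05 and 0.05 rad/s), for 0.3 s.
2. the brake is pushed on until its shoe presses on the pulley (value of joint pointer above 2.15 rad and contact force between brake and spindle above 0.8 N), for 0.2 s.
At the end, for the whole second after the job is handed in: The pulley's high side is at the plunger and the spindle is at rest: the pointer reads more than 2.15 rad (plunger within about 0.4 mm of its furthest, 0.009 m), and the brake stays on, its shoe pressing on the pulley with more than 0.8 N; the robot has let go (all of step 2 and velocity of joint spindle between -0.05 and 0.05 rad/s); the robot touches nothing.
It fails at once if more than 25 N on the spindle, star handle or pulley (contact force between any of the fingers, the arm and spindle above 25 N).
It fails at once if more than 20 N on the brake (contact force between any of the fingers, the arm and brake above 20 N).
It fails at once if the robot presses on the plunger or the pointer (contact force between any of the fingers, the arm and plunger above 1 N or contact force between any of the fingers, the arm and pointer above 1 N).
It fails at once if a bystander is moved more than 25 mm (distance of any of cork_a, cork_b, tumbler, comb, dispenser, dish from where it was at the start of the episode above 0.025 m).
It also fails if it takes over 64 s, if anything falls off the work surface, if the arm or the gripper's body presses on something with over 40 N, if the wrist force passes 120 N, or if a joint passes its speed limit or range.

## Working session

There is one attempt and no reset: what is moved stays moved. The work goes in short steps, each a Python script; the robot and the scene stay as the last script left them, time stands still between calls to the robot, and variables do not carry over. Pictures are saved under pics/ and viewed, and the job is handed in when it is done.

```bash
mkdir -p pics; ls; python3 - <<'E'
from bench import manip, effector, viewer
import cv2
for n in ("scene","top"):
    im=viewer.get_image(n); cv2.imwrite(f"pics/{n}0.png",im[:,:,::-1]); print(n,viewer.get_calibration(n))
print(manip.current_clock(),manip.current_tool_pos(),manip.current_tcp_rot(),manip.current_force(),manip.current_finger_gap())
E
```

```text
pics
scene {'vfov': 51.08489620585152, 'cx': 316.31009966375956, 'cy': 199.05473182323786, 'eye': array([1.21976582, 0.0072909 , 1.02635739]), 'attitude': array([ 0.68310317,  0.65883429, -0.22453363, -0.22111557])}
top {'vfov': 46.217920543026636, 'cx': 330.4601273937761, 'cy': 195.75207487324033, 'eye': array([0.24061521, 0.0280123 , 1.73387888]), 'attitude': array([-0.69928492,  0.7094224 , -0.06442448,  0.05974908])}
0.1 [ 0.28342838 -0.58423881  0.22576473] [ 8.47518695e-01 -5.30764790e-01 -7.45529307e-04 -4.92394483e-04] [ 0.19874064 -1.11727051 -0.30873804] 0.09174181256812032
```

View pics/scene0.png

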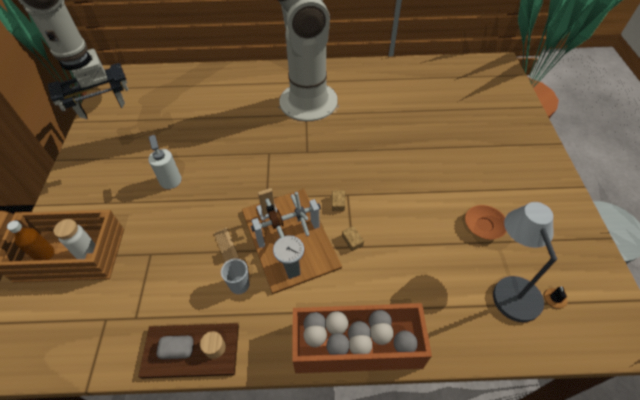

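View pics/top0.png

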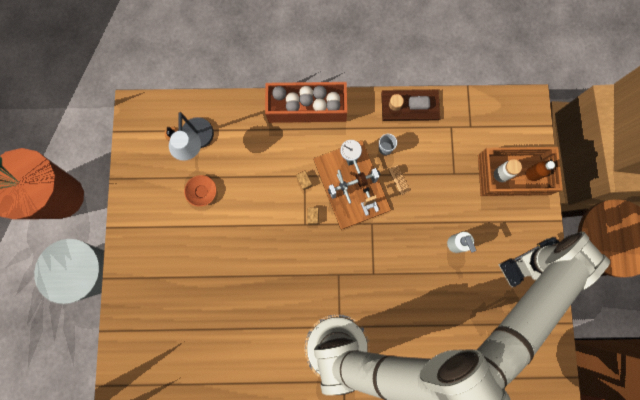

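The scene view looks back at the robot, with the stand around (285,235). In the top view the stand is around (352,183). I'll enlarge both.

```bash
python3 - <<'E'
import cv2
a=cv2.imread("pics/scene0.png")[175:305,200:370]; cv2.imwrite("pics/scene0c.png",cv2.resize(a,None,fx=4.6,fy=4.6,interpolation=cv2.INTER_CUBIC))
a=cv2.imread("pics/top0.png")[125:240,290:420]; cv2.imwrite("pics/top0c.png",cv2.resize(a,None,fx=5,fy=5,interpolation=cv2.INTER_CUBIC))
E
```

```text
(no output)
```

View pics/scene0c.png

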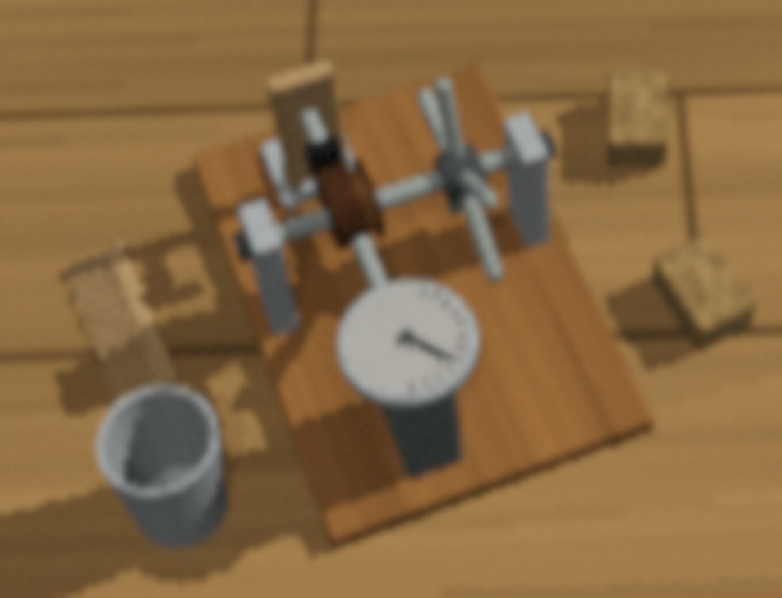

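View pics/top0c.png

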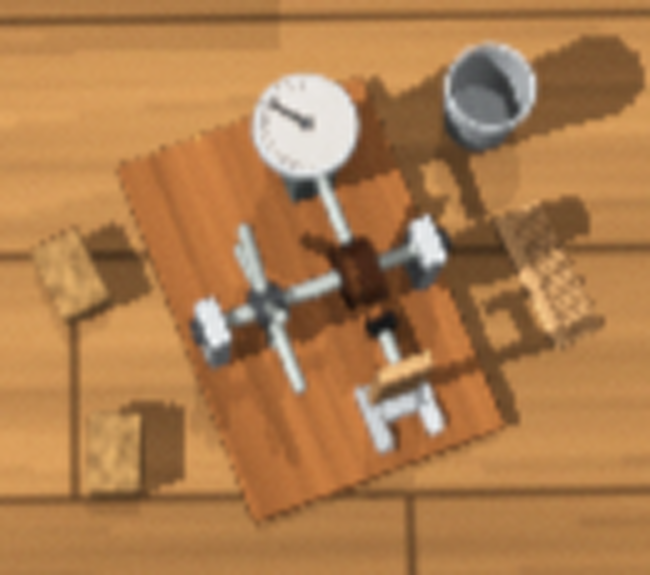

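```bash
cat > h.py <<'E'
import numpy as np, cv2
from scipy.spatial.transform import Rotation as R
from scipy.optimize import least_squares
from bench import manip, effector, viewer
def proj(n,P):
    c=viewer.get_calibration(n); f=200/np.tan(np.radians(c['vfov'])/2)
    q=R.from_quat(c['attitude']).inv().apply(np.atleast_2d(P)-c['eye'])
    return np.c_[c['cx']+f*q[:,0]/q[:,2], c['cy']+f*q[:,1]/q[:,2]]
def ray(n,uv):
    c=viewer.get_calibration(n); f=200/np.tan(np.radians(c['vfov'])/2)
    d=R.from_quat(c['attitude']).apply([(uv[0]-c['cx'])/f,(uv[1]-c['cy'])/f,1]); return c['eye'],d/np.linalg.norm(d)
def tri(u1,u2):
    (a,d),(b,e)=ray('scene',u1),ray('top',u2)
    s=np.linalg.lstsq(np.c_[d,-e],b-a,rcond=None)[0]; p,q=a+s[0]*d,b+s[1]*e
    return (p+q)/2, np.linalg.norm(p-q)
def st(p,S): # stand->world
    x,y,w=S; p=np.atleast_2d(p); c,s=np.cos(w),np.sin(w)
    return np.c_[x+c*p[:,0]-s*p[:,1], y+s*p[:,0]+c*p[:,1], p[:,2]]
E
python3 - <<'E'
from h import *
sc=lambda u,v:(200+(u+.5)/4.6-.5,175+(v+.5)/4.6-.5); tp=lambda u,v:(290+(u+.5)/5-.5,125+(v+.5)/5-.5)
pts={'dial':((.108,0,.121),sc(408,340),tp(306,126)),
'postL':((0,.112,.110),sc(525,140),tp(209,325)),
'postR':((0,-.052,.110),sc(261,223),tp(428,240)),
'hub':((0,.07,.095),sc(462,178),tp(268,302)),
'nl':((-.135,.130,.015),sc(475,68),tp(257,522)),
'nr':((-.135,-.07,.015),sc(197,157),tp(508,424)),
'fl':((.155,.130,.015),sc(651,422),tp(120,165)),
'fr':((.155,-.07,.015),sc(330,540),None)}
for k,(p,a,b) in pts.items():
    if b: print(k,*[np.round(v,4) for v in tri(a,b)],p[2])
print('tab',tri(sc(302,76),tp(402,372)))
def res(S):
    r=[]
    for k,(p,a,b) in pts.items():
        w=st(p,S)
        r+=list((proj('scene',w)[0]-a))
        if b: r+=list((proj('top',w)[0]-b))
    return np.array(r)
s=least_squares(res,[.7,0,.35],loss='soft_l1'); print(s.x); print(np.round(res(s.x),1))
# separate fits
E
```

```text
dial [ 0.6928 -0.06    0.1185] 0.0003 0.121
postL [0.552  0.0091 0.1048] 0.0045 0.11
postR [ 0.6097 -0.1449  0.1128] 0.0002 0.11
hub [ 0.5702 -0.0311  0.094 ] 0.0 0.095
nl [ 0.4218 -0.0239  0.0093] 0.0023 0.015
nr [ 0.4912 -0.2079  0.0147] 0.0045 0.015
fl [0.6933 0.0754 0.0146] 0.001 0.015
tab (array([ 0.51323618, -0.12344945,  0.12386895]), np.float64(0.0019296174176952703))
[ 0.59261809 -0.09741288  0.3492697 ]
[-0.2 -0.1  0.2 -0.5  0.3 -0.4  1.  -0.9 -0.4  0.8  0.3 -0.  -0.2 -0.7
  0.2  0.4  1.1 -1.3 -0.3 -0.  -1.3 -0.4 -0.2  0.4  1.1  0.1 -0.5 -0.1
  0.2  0.7]
```

```bash
python3 - <<'E'
from h import *
S=(0.5926,-0.0974,0.3493)
d=tri((200+302.5/4.6-.5,175+76.5/4.6-.5),(290+402.5/5-.5,125+372.5/5-.5))[0]
print('tab stand', R.from_euler('z',-S[2]).apply(d-[S[0],S[1],0]))
import cv2
A=cv2.imread("pics/scene0.png"); T=cv2.imread("pics/top0.png")
rows=[]
for th in range(0,72,12):
    r=[]
    for n,I,(u0,v0),s in(('scene',A,(285,180),6),('top',T,(325,165),6)):
        c=cv2.resize(I[v0:v0+65,u0:u0+40],None,fx=s,fy=s,interpolation=cv2.INTER_CUBIC)
        c=cv2.resize(c,(130,200)) if 0 else c
        for k in range(5):
            a=np.radians(th+72*k)
            P=st([[.015*np.sin(a),.07,.095+.015*np.cos(a)],[.067*np.sin(a),.07,.095+.067*np.cos(a)]],S)
            q=((proj(n,P)-[u0,v0]+.5)*s).astype(int)
            cv2.line(c,tuple(map(int,q[0])),tuple(map(int,q[1])),(0,0,255) if k else (0,255,0),1)
        cv2.putText(c,str(th),(5,20),0,.6,(255,255,255),2)
        r.append(c)
    rows.append(np.vstack(r))
g=np.hstack(rows); print(g.shape); cv2.imwrite("pics/star0.png",cv2.resize(g,(800,int(800*g.shape[0]/g.shape[1])),interpolation=cv2.INTER_AREA))
E
```

```text
tab stand [-0.08348641  0.0026851   0.12386895]
(780, 1440, 3)
```

View pics/star0.png

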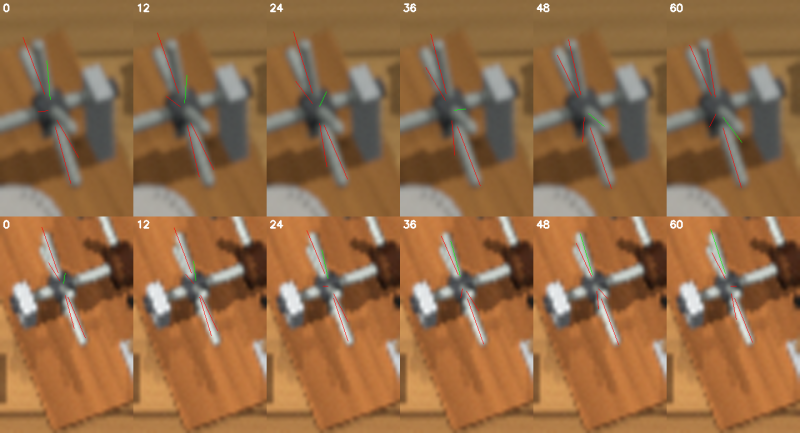

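```bash
cat >> h.py <<'E'
S=(0.5926,-0.0974,0.3493)
a_=S[2]-np.pi/2
Q=[np.cos(a_/2),np.sin(a_/2),0,0]
def W(x,y,z): return st([x,y,z],S)[0]
def F(): # force in stand axes
    return R.from_euler('z',-S[2]).apply(manip.current_force())
def look(tag):
    out=[]
    for n,(u0,u1,v0,v1) in (('scene',(240,340,180,270)),('top',(320,385,135,215))):
        I=viewer.get_image(n)[:,:,::-1]; cv2.imwrite(f"pics/{n}_{tag}.png",I)
        c=I[v0:v1,u0:u1]; out.append(cv2.resize(c,(int(540*c.shape[1]/c.shape[0]) if n=='top' else 380,540 if n=='top' else 342),interpolation=cv2.INTER_CUBIC))
    h=540; out=[cv2.copyMakeBorder(o,0,h-o.shape[0],0,0,cv2.BORDER_CONSTANT) for o in out]
    g=np.hstack(out)[:, :800]; cv2.imwrite(f"pics/c_{tag}.png",g)
E
python3 - <<'E'
from h import *
effector.close(f_grip=10)
p=manip.current_tool_pos()
manip.servo_line([p[0],p[1],.30],vel=.25)
manip.servo_line(W(-.056,.07,.30),ori=Q,vel=.25)
manip.sleep(.2)
print(manip.current_clock(),R.from_euler('z',-S[2]).apply(manip.current_tool_pos()-[S[0],S[1],0]),F(),manip.current_finger_gap())
look('1')
E
```

```text
4.65 [-0.05628695  0.06951721  0.29997186] [ 0.10320451 -0.47649316 -0.96078168] 0.00054449932656258
```

View pics/c_1.png

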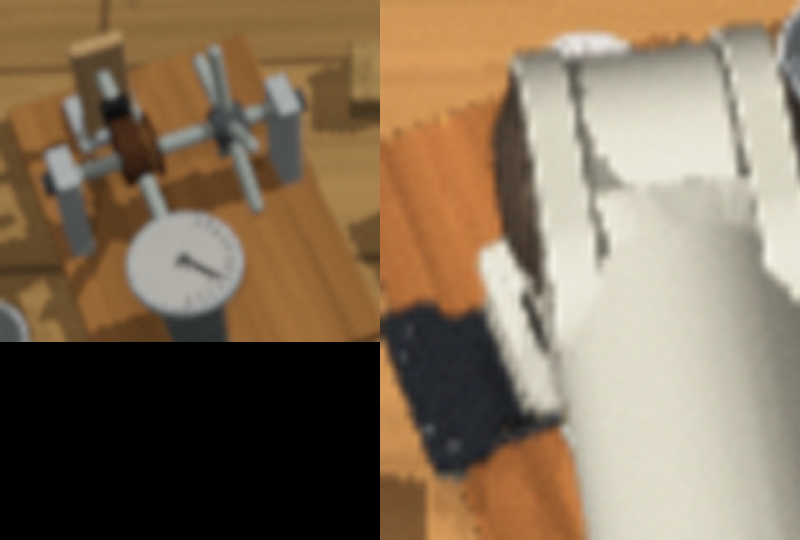

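The scene view shows the dial clearly at (288,249) with the pointer towards (298,253). The top view is blocked by the arm, so I'll read the dial from the scene camera with a rectified patch.

```bash
cat >> h.py <<'E'
def dial(I,n='scene',save=None):
    # rectify dial plane: polar map, angle in stand frame
    # recentre: white disc centroid near the predicted centre
    ang=np.radians(np.arange(-180,180,1.)); r=np.arange(.010,.030,.001)
    g=cv2.cvtColor(I,cv2.COLOR_RGB2GRAY).astype(np.float32)
    best=None
    for dx in np.arange(-.003,.0031,.001):
        for dy in np.arange(-.003,.0031,.001):
            P=np.stack([.108+dx+r[:,None]*np.cos(ang),dy+r[:,None]*np.sin(ang),np.full((len(r),len(ang)),.122)],-1).reshape(-1,3)
            uv=proj(n,st(P,S)).astype(np.float32)
            v=cv2.remap(g,uv[:,0].reshape(len(r),-1),uv[:,1].reshape(len(r),-1),cv2.INTER_CUBIC).mean(0)
            d=np.maximum(np.median(v)-v,0)
            if best is None or d.max()>best[0]:
                i=d.argmax(); k=np.arange(i-12,i+13)%360; c=(d[k]*np.arange(-12,13)).sum()/d[k].sum()
                best=(d.max(),np.radians(i-180+c),dx,dy)
    return best
E
python3 - <<'E'
from h import *
for n,f in(('scene','scene0'),('top','top0'),('scene','scene_1')):
    print(f,dial(cv2.imread(f'pics/{f}.png')[:,:,::-1].copy(),n))
E
```

```text
scene0 (np.float32(63.223244), np.float64(0.733165857718498), np.float64(-0.003), np.float64(-0.003))
top0 (np.float32(105.05873), np.float64(0.6839752344663769), np.float64(-0.003), np.float64(-0.002))
scene_1 (np.float32(63.98822), np.float64(0.7334613304052283), np.float64(-0.003), np.float64(-0.003))
```

```bash
python3 - <<'E'
from h import *
manip.servo_line(W(-.056,.07,.118),ori=Q,vel=.15)
f0=F(); print('f0',f0)
for x in (-.045,-.035,-.025,-.015):
    manip.servo_line(W(x,.07,.118),vel=.04); print(x,np.round(F()-f0,1),round(dial(viewer.get_image('scene'))[1],3))
look('2'); print(manip.current_clock())
E
```

```text
f0 [-0.20912773  0.0696238  -0.08876926]
-0.045 [ 0.   0.4 -0.1] 0.733
-0.035 [0.3 0.2 0.5] 0.738
-0.025 [-0.1  1.3  1.2] 0.835
-0.015 [-1.   2.   1.2] 1.014
8.0417
```

View pics/c_2.png

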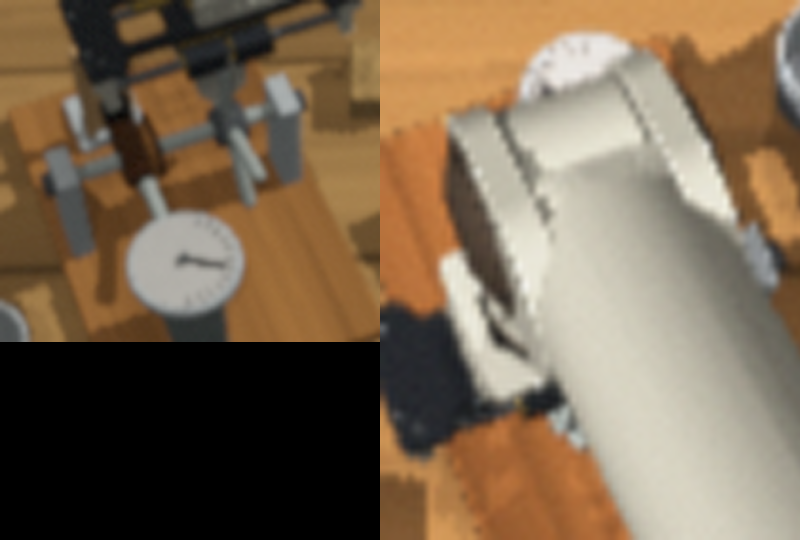

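```bash
python3 - <<'E'
from h import *
for x in (-.008,-.001,.005):
    manip.servo_line(W(x,.07,.118),vel=.035); print(x,np.round(F(),1),round(dial(viewer.get_image('scene'))[1],3))
look('3'); print(manip.current_clock())
E
```

```text
-0.008 [-5.1  1.4  4.1] 1.175
-0.001 [-4.9  1.5  0.8] 1.419
0.005 [-4.7  0.9 -0.8] 1.642
9.3167
```

View pics/c_3.png

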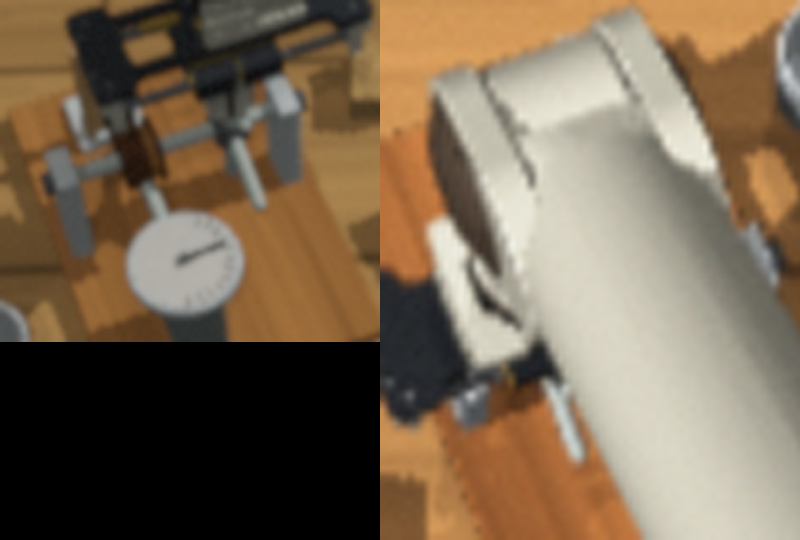

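```bash
python3 - <<'E'
from h import *
manip.servo_line(W(.003,.07,.118),vel=.05)
manip.servo_line(W(.003,.07,.185),vel=.2)
manip.servo_line(W(-.064,.07,.185),vel=.2)
manip.servo_line(W(-.064,.07,.118),vel=.15)
f0=F(); print(f0,round(dial(viewer.get_image('scene'))[1],3),manip.current_clock())
for x in (-.052,-.042,-.034,-.026,-.020,-.014):
    manip.servo_line(W(x,.07,.118),vel=.04); print(x,np.round(F()-f0,1),round(dial(viewer.get_image('scene'))[1],3))
look('4'); print(manip.current_clock())
E
```

```text
[ 0.92623194 -0.63086545  0.30647589] 1.641 11.1833
-0.052 [-1.2  0.7 -0.5] 1.641
-0.042 [-5.9  1.8  3.9] 1.728
-0.034 [-3.4  1.8  1.6] 1.903
-0.026 [-1.9  2.2  1.2] 2.04
-0.02 [-2.6  1.3  0.9] 2.063
-0.014 [-2.7  3.1  0.8] 2.096
13.7333
```

View pics/c_4.png

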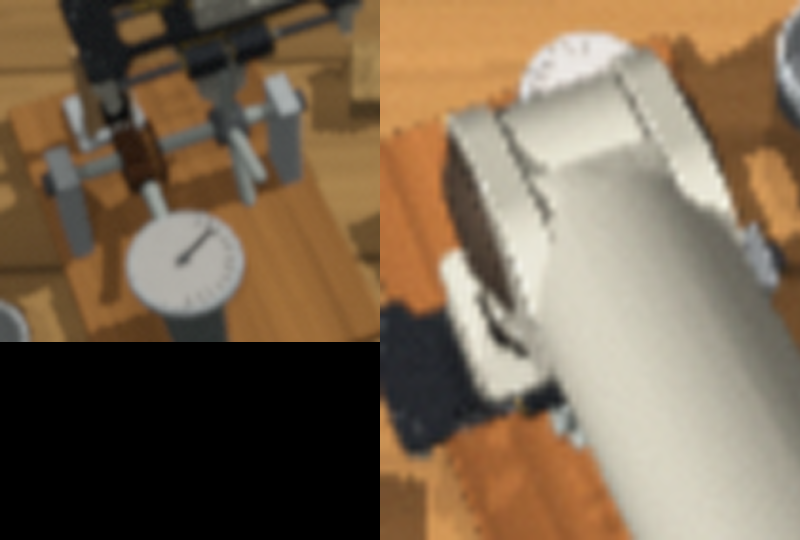

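```bash
python3 - <<'E'
from h import *
for x in (-.010,-.007,-.005,-.003):
    manip.servo_line(W(x,.07,.118),vel=.03); print(x,np.round(F(),1),dial(viewer.get_image('scene')))
look('5'); print(manip.current_clock())
E
```

```text
-0.01 [-4.1  2.3  2.9] (np.float32(66.90842), np.float64(2.1492273256244183), np.float64(0.0), np.float64(-0.003))
-0.007 [-5.   1.5  2.2] (np.float32(65.26242), np.float64(2.2207252212012913), np.float64(0.001), np.float64(-0.003))
-0.005 [-4.6  2.   1.9] (np.float32(64.71455), np.float64(2.238763489778504), np.float64(0.001), np.float64(-0.003))
-0.003 [-5.2  1.8  0.3] (np.float32(63.826767), np.float64(2.2512817058719463), np.float64(0.001), np.float64(-0.003))
15.0667
```

View pics/c_5.png

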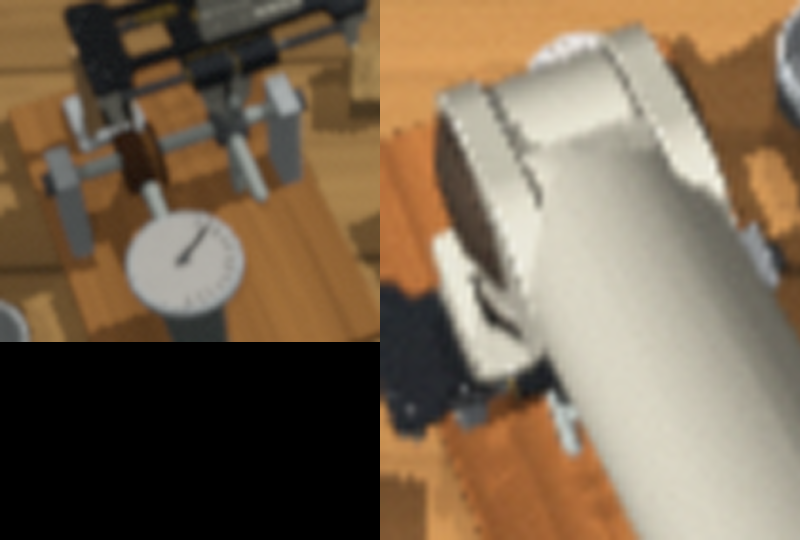

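```bash
python3 - <<'E'
from h import *
manip.servo_line(W(-.006,.07,.118),vel=.04)
manip.servo_line(W(-.006,.07,.20),vel=.2)
manip.servo_line(W(-.118,.0,.20),vel=.2)
print(dial(viewer.get_image('scene')),dial(viewer.get_image('top'),'top'))
look('6'); print(manip.current_clock(),F())
E
```

```text
(np.float32(63.99749), np.float64(2.2514545020876646), np.float64(0.001), np.float64(-0.003)) (np.float32(112.128944), np.float64(2.25277047137934), np.float64(0.003), np.float64(-0.003))
16.8833 [ 0.01758053 -0.35755048 -0.2406393 ]
```

View pics/c_6.png

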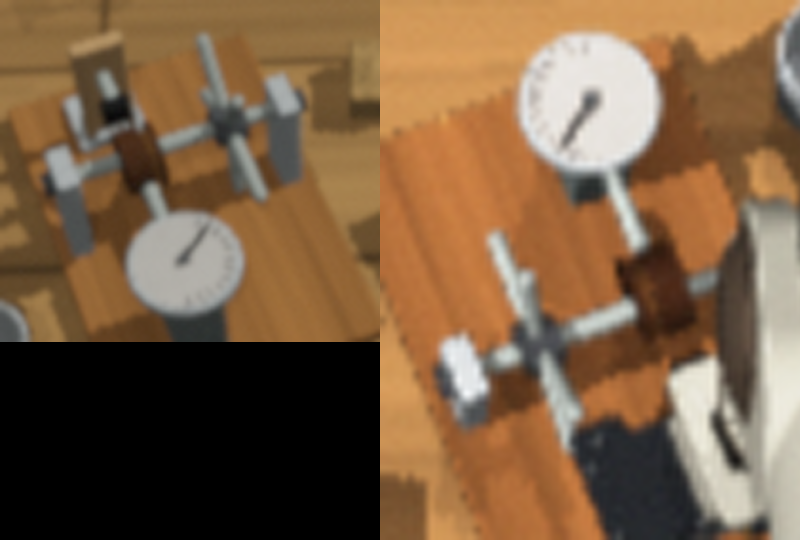

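Both cameras read the pointer at 2.25 rad with the hand clear. Next is the brake.

```bash
python3 - <<'E'
from h import *
manip.servo_line(W(-.118,.0,.112),vel=.15); manip.sleep(.3)
def mf(n=4):
    r=[]
    for _ in range(n): r.append(F()); manip.sleep(.02)
    return np.mean(r,0)
f0=mf(); print(f0)
x=-.118; hit=False
while x<-.062:
    x+=.001 if x<-.092 else .0005
    manip.servo_line(W(x,0,.112),vel=.02); f=mf(3)-f0
    if f[0]<-1: 
        tx=R.from_euler('z',-S[2]).apply(manip.current_tool_pos()-[S[0],S[1],0])[0]
        print(round(x,4),round(tx,4),np.round(f,1))
    if f[0]<-10 or manip.current_clock()>45: break
print(dial(viewer.get_image('scene')),manip.current_clock())
look('7')
E
```

```text
[ 0.17287097 -0.11176272 -0.16646849]
-0.097 -0.0977 [-3.4 -0.   2.4]
-0.096 -0.0963 [-4.2  0.2  0.9]
-0.095 -0.095 [-3.4 -0.5  0.1]
-0.094 -0.094 [-3.4 -0.7 -0.9]
-0.093 -0.093 [-3.5 -0.8 -1.3]
-0.092 -0.092 [-3.  -0.9 -2.2]
-0.0915 -0.0916 [-3.9 -0.7 -2.1]
-0.091 -0.091 [-3.6 -0.7 -2.5]
-0.0905 -0.0904 [-3.8 -0.9 -3. ]
-0.09 -0.0899 [-3.4 -0.1 -1.8]
-0.0895 -0.0894 [-3.5 -0.1 -1.6]
-0.089 -0.089 [-4.1 -0.1 -1.7]
-0.0885 -0.0884 [-3.7 -0.1 -1.5]
-0.088 -0.0879 [-3.2  0.9 -1.5]
-0.0875 -0.0874 [-3.   0.  -1.9]
-0.087 -0.0869 [-3.7  0.1 -1.3]
-0.0865 -0.0864 [-3.3  0.5 -1.1]
-0.086 -0.086 [-3.   1.  -1.4]
-0.0855 -0.0854 [-3.   0.8 -1.6]
-0.085 -0.0849 [-3.6  1.  -1.3]
-0.0845 -0.0844 [-3.8  0.9 -1.2]
-0.084 -0.0839 [-3.7  0.8 -0.8]
-0.0835 -0.0835 [-3.4  0.8 -1. ]
-0.083 -0.083 [-3.5  0.5 -1. ]
-0.0825 -0.0824 [-3.4  0.6 -0.7]
-0.082 -0.082 [-3.6  1.1 -1.2]
-0.0815 -0.0816 [-4.2  1.2 -0.5]
-0.081 -0.0816 [-6.4  1.   0.9]
-0.0805 -0.0816 [-6.3  1.5  2.7]
-0.08 -0.0816 [-8.2  2.2  4.3]
-0.0795 -0.0815 [-9.6  1.8  5.6]
-0.079 -0.0815 [-10.9   2.6   6.6]
(np.float32(62.928215), np.float64(2.260553581375662), np.float64(0.001), np.float64(-0.003)) 33.6333
```

View pics/c_7.png

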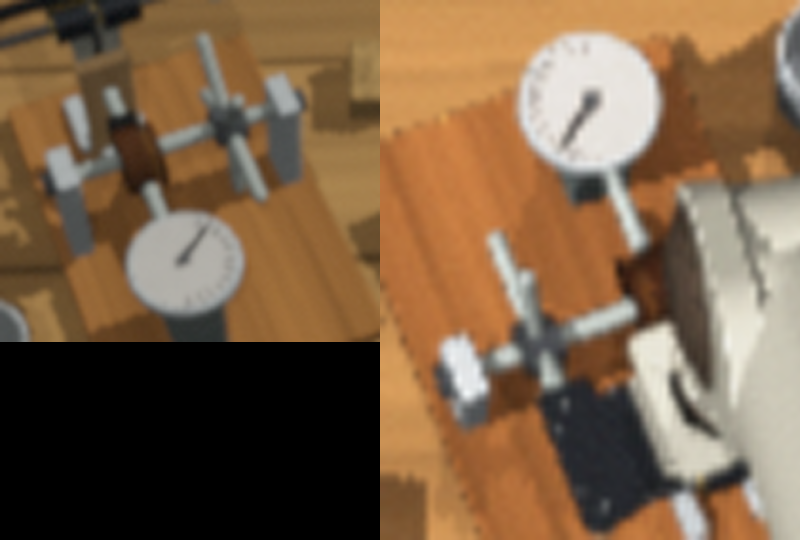

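The shoe met the pulley at a travel of about 0.020, within the expected 0.017–0.023, and the tab has 11 N on it. The pointer is still at 2.26. I'll let go and check.

```bash
python3 - <<'E'
from h import *
manip.sleep(.3); print(F())
manip.servo_line(W(-.12,0,.112),vel=.05)
manip.servo_line(W(-.14,0,.25),vel=.2); manip.sleep(.3)
print(F(),dial(viewer.get_image('scene')),dial(viewer.get_image('top'),'top'),manip.current_clock())
look('8')
E
```

```text
[-10.62719961   2.40061962   6.9873161 ]
[-0.71225866 -0.07322223  0.75061656] (np.float32(64.95382), np.float64(2.251945985886149), np.float64(0.001), np.float64(-0.003)) (np.float32(111.879326), np.float64(2.252269729558547), np.float64(0.003), np.float64(-0.003)) 36.25
```

View pics/c_8.png

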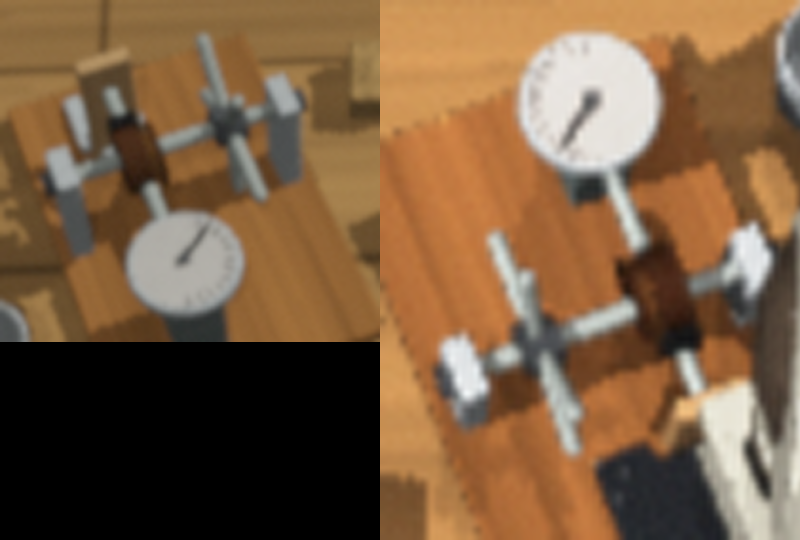

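View pics/scene_8.png

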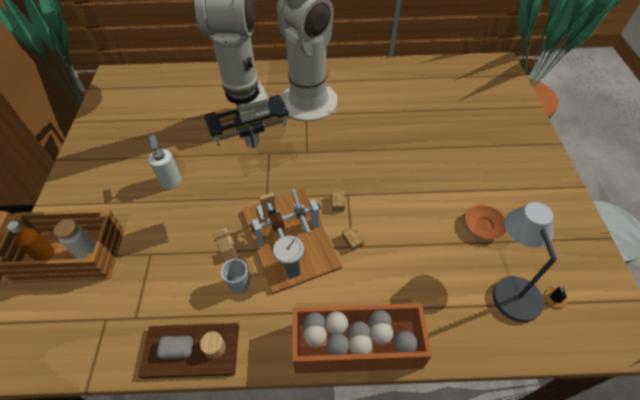

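The shoe touches the pulley (top crop (680,335)) and the pointer reads 2.25. The hand is clear at (250,125) and the bystanders haven't moved. I'm handing in.

```bash
python3 - <<'E'
from bench import manip
manip.hand_in(); print(manip.current_clock())
E
```

```text
the job is handed in; nothing more can be done
the job is handed in; nothing more can be done
```

The job is handed in with the pulley's high side at the plunger and the brake on. It took about 36 s of the 64 s allowed.

- **Spindle:** I turned it about 120° in two strokes on the star's bars. The dial rose from 0.70 to 2.25 rad, with no more than about 7 N read at the wrist. With the hand clear, both cameras read 2.25 rad before the brake went on.
- **Brake:** I pushed the tab away from the robot at the expected 3.5 N or so of friction. The shoe met the pulley at about 0.020 m of travel, and I pressed on to about 11 N, held 0.3 s and let go.
- **Last checks:** Both cameras still read 2.25 rad and the shoe is seen against the pulley. The robot touches nothing, and the bystanders look to be where they were.
- **Not measured:** The force the shoe still holds after letting go is inferred from the push and the brake's friction. A single dial reading from the scene camera could be off by about 0.05 rad.

No check failed.

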